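Rock the sorter gate to feed the waiting balls down the open chute

ROBOT

A 6-joint arm with a two-finger parallel gripper is mounted at the origin on the work surface. World frame = base frame: x ahead of the robot, y to its left, z up, the work surface at z = 0. Lengths are in mm, angles in rad, forces in N, time in s.
With the tool pointing down it reaches from about 275 to 1000 mm from the base axis. Payload 8.4 kg.
Tool frame: the origin (TCP) lies between the finger pads; the fingertips stand r.nose_length ahead of it and the grasp point (between the pads) lies 8 mm behind it (r.nose_length is the distance from the TCP to the fingertips, in mm); y points along the fingers, x is the direction in which the jaws open and shut, and the axes are right-handed (so a half turn about y gives the same grasp; the last joint's range is limited). The gripper opens to 85 mm and grips with 20 to 120 N. Pads are 22 mm wide; open, the fingers measure 114 mm over their backs; the gripper's body (76 mm by 85 mm) begins 54 mm behind the grasp point. The pads swing forward as they close: fully open they stand 13 mm farther back than shut.
Start: joints at [-1.188, 0.353, 1.633, -0, 1.155, -0.002], TCP at [234.607, -579.299, 214.181] pointing down, gripper open.
Joint ranges: [-2.63, 2.63], [-0.92, 2.1], [0.06, 2.66], [-1.3, 4.44], [0, 2.69], [-3.02, 3.02]. Speed limits (rad/s): [2.22, 2.22, 2.79, 3.14, 3.14, 3.14].

INTERFACE

Orientations are given as [roll, pitch, yaw] about the fixed x, y, z axes, in that order (R = Rz(yaw) Ry(pitch) Rx(roll)).
In Python, from rig import r, cams, order gives the robot as it stands. The module is installed in compiled form; this text tells all that it offers.
- The arm moves only by the shell command python3 -m crank 'ROWS' [FORCE]. ROWS is JSON, a list of rows, each a list of 7 numbers: the turn, a rotation vector about the tool's x, y, z in degrees, then the shift along the tool's x, y, z in cm, then the opening, from -1 (shut) to 1 (fully open). A call has exactly 10 rows; each row shifts and turns the pose as measured when the row begins, along the tool's axes as they then stand; what a row does not reach is not made up. A row lasts 1/12 s, in which the tool goes at most 41.7 mm and 7.16 degrees, less where a joint would pass 70% of its speed; a pose out of reach is approached as far as the arm can. A call with a gripper value outside its range is refused whole. The fingers move at their own pace and stop on an object; FORCE is the grip in N (left out, the last holds). Time passes only in rows, so rows that do not move let the fingers close, or fill a call up. It gives the time, the measured TCP pose, the force and the opening at its end, in the units of the state.
- r.sense(): the state, without advancing time (a new reading comes with each control period).
- cams.grab_frame(name): name is "side" or "top" or "wrist"; returns the picture (480x640x3 uint8, blue, green, red); there is no depth.
- cams.camera_info(name): a dict with "intrinsics" (3x3 intrinsics, pixels), "view" (4x4, takes a point from world to camera coordinates); the wrist camera has in their place "hand_eye" (4x4, takes a point from camera to tool coordinates, whose origin is the TCP and whose axes are the tool frame's). Camera axes: x right, y up, looking along -z (the intrinsics and any distortion apply to the point x, -y, -z); pixel columns grow to the right and rows downward; lengths in mm; the calibration is good to about 2 mm. A picture is of the moment at which its call begins: read the wrist's pose just before it. camera_info takes no time and is no camera call.
- order.sign_off(): hands the job in, once; it reports no verdict.
The state is a dict: "clock": time; "qpos": joint angles; "qvel": joint speeds; "joint_efforts": joint torques, N m; "eef_pos": TCP position; "tcp_rot": TCP orientation; "contact_force": force on the tool from outside, world axes, zero at the start; "wrist_torque": the same for the moment, N m; "opening": opening from 0.0 (shut) to 1.0 (fully open).
Only numpy, scipy, OpenCV 4.12 (cv2) and the standard library are available. Lean on these libraries where they do the work, as an engineer would, in place of code of your own. Each camera call takes 0.05 s, during which the arm holds its last target.

TASK

Three bearing balls are waiting on the seesaw gate of the bench sorter, against the shut chute. Push down the black finger pad at the raised end of the gate to rock it over its pivot, so that all three balls roll down the open chute into the empty bin, and when they lie in the bin push down the other pad to rock the gate all the way back and leave it there. Touch only the gate and only by pushing: do not touch or pick up the balls, and leave the jar, the cup, the wrench and the small black fixture where they stand.

Things in the scene. Friction and masses are not known exactly. Their poses are not given: they have to be found in the camera images.
- gate (a joint): Seesaw gate: steel trough 240 x 34 mm, open at both ends, on a level pivot across its middle, 115 mm above the table. Rad: 0 = down on its stop towards the shut chute (start), 0.20 = level, 0.40 = on its other stop, down towards the open chute. Top-heavy: it tips on once past level and stays on either side by itself; 1 to 3 N on a pad rocks it.
- pad_open (a point): Top centre of the finger pad at the gate's end by the open chute: a 66 x 42 x 5 mm black plate (42 along the gate) sticking out on the robot's side, top about level with the trough's floor. Top 150 mm above the table raised (start), 111 mm pushed down. Trough wall 37 mm away, 15 mm higher than the pad; balls roll inside it. Axes turn with the gate; y runs along it to the shut end.
- pad_shut (a point): The same point of the like pad at the gate's other end, by the shut chute, 196 mm from pad_open; down (about 111 mm) at the start, raised (about 150 mm) when the gate has been rocked over. Free space lies under both pads.
- ball0_center (a point): Centre of a steel bearing ball, 22 mm diameter, about 45 g: the one against the shutter plate.
- ball1_center (a point): Centre of the second steel ball, 22 mm diameter, next to it on the gate.
- ball2_center (a point): Centre of the third steel ball, 22 mm diameter.
- catch_bin: Empty yellow bin, fixed, 120 x 120 x 52 mm outside, walls 4 mm, under the end of the open chute, 260 mm from the pivot; origin at the centre of its underside, y along the gate towards the pivot, z up. A like bin full of balls stands under the shut chute, beyond the upright steel shutter plate (top 150 mm above the table) at the gate's end.
- jar: Loose bystander behind the sorter: closed jar 56 mm diameter, 85 mm high; origin at the centre of its underside.
- cup: Loose bystander behind the sorter: white plastic cup 70 mm diameter, 80 mm high; origin at the centre of its underside.
- wrench: Loose bystander in front of the sorter: steel wrench 150 mm long lying flat; origin at the middle of its underside, x along it.
- fixture: Loose bystander in front of the sorter: small black fixture of two plates on four posts, 60 x 80 x 62 mm; origin at the centre of its underside.

How it is judged (in metres and radians):
On the way, in this order (a step that is already met when the one before it is completed fails the run):
1. the gate is rocked past level towards the open chute with the three balls on it (value of joint gate above 0.22 rad and height (world z) of each of ball0_center, ball1_center, ball2_center above 0.095 m).
2. all three balls lie in the empty bin, the gate still over (x of ball0_center in the frame of catch_bin between -0.057 and 0.057 m and y of ball0_center in the frame of catch_bin between -0.057 and 0.057 m and z of each of ball0_center, ball1_center, ball2_center in the frame of catch_bin below 0.05 m and x of ball1_center in the frame of catch_bin between -0.057 and 0.057 m and y of ball1_center in the frame of catch_bin between -0.057 and 0.057 m and x of ball2_center in the frame of catch_bin between -0.057 and 0.057 m and y of ball2_center in the frame of catch_bin between -0.057 and 0.057 m and value of joint gate above 0.22 rad), for 0.1 s.
3. the gate is rocked back onto its first stop (value of joint gate below 0.04 rad), for 0.2 s.
At the end, for the whole second after the job is handed in: All three balls lie inside the bin under the open chute, and the gate rests back on its stop towards the shut chute (within 0.04 rad) (x of ball0_center in the frame of catch_bin between -0.057 and 0.057 m and y of ball0_center in the frame of catch_bin between -0.057 and 0.057 m and z of each of ball0_center, ball1_center, ball2_center in the frame of catch_bin below 0.05 m and x of ball1_center in the frame of catch_bin between -0.057 and 0.057 m and y of ball1_center in the frame of catch_bin between -0.057 and 0.057 m and x of ball2_center in the frame of catch_bin between -0.057 and 0.057 m and y of ball2_center in the frame of catch_bin between -0.057 and 0.057 m and value of joint gate below 0.04 rad and velocity of joint gate between -0.05 and 0.05 rad/s); the robot touches nothing.
It fails at once if a ball is touched by the robot (contact force between any of the fingers, the arm and ball0 above 0.3 N or contact force between any of the fingers, the arm and ball1 above 0.3 N or contact force between any of the fingers, the arm and ball2 above 0.3 N).
It fails at once if a ball is lifted or thrown above the gate (height (world z) of any of ball0_center, ball1_center, ball2_center above 0.19 m).
It fails at once if the jar, cup, wrench or fixture is moved by more than 20 mm (distance of any of jar, cup, wrench, fixture from where it was at the start of the episode above 0.02 m).
It also fails if it takes over 38 s, if anything falls off the work surface, if the arm or the gripper's body presses on something with over 40 N, if the wrist force passes 120 N, or if a joint passes its speed limit or range.

## Working session

There is one attempt and no reset: what is moved stays moved. The work goes in short steps, Python scripts to look and compute and a shell command to move; the robot and the scene stay as the last step left them, time stands still between calls to the robot, and variables do not carry over. Pictures are saved under pics/ and viewed, and the job is handed in when it is done.

```bash
mkdir -p pics
python3 - <<'E'
from rig import r,cams,order
import cv2,numpy as np
s=r.sense();print(s,r.nose_length)
for n in("side","top"):
    cv2.imwrite(f"pics/{n}0.png",cams.grab_frame(n))
    i=cams.camera_info(n);print(n,i)
print(cams.camera_info("wrist"))
E
```

```text
{'clock': 0.0, 'qpos': array([-1.18841163e+00,  3.53623161e-01,  1.63410222e+00,  4.22890518e-05,
        1.15521682e+00, -2.38085661e-03]), 'qvel': array([-0.00101909,  0.00119685, -0.00026276, -0.00096813,  0.00045385,
       -0.00053838]), 'joint_efforts': array([-1.21512123e-03, -6.05257559e+01, -3.42072701e+01,  1.67715348e-04,
        9.65323357e-03, -6.73904282e-06]), 'eef_pos': array([ 234.43190674, -578.84492403,  213.49096458]), 'tcp_rot': array([-1.57075445e+00,  1.34944597e-03, -1.18604784e+00]), 'contact_force': array([-0.79387984,  0.1725429 , -0.49333687]), 'wrist_torque': array([-0.01219215,  0.03296513,  0.02699809]), 'opening': 0.9998818936617493} 11.0
side {'intrinsics': array([[512.6047918 ,   0.        , 317.76370478],
       [  0.        , 512.6047918 , 233.84097373],
       [  0.        ,   0.        ,   1.        ]]), 'view': array([[-8.95336100e-01, -4.45361777e-01,  5.11420114e-03,
         5.29735325e+02],
       [ 2.32873571e-01, -4.58309306e-01,  8.57742665e-01,
        -2.29004445e+02],
       [-3.79661911e-01,  7.69158935e-01,  5.14053854e-01,
        -
[... 451 characters left out ...]
02],
       [-2.13160530e-01, -3.89884678e-02,  9.76238950e-01,
        -8.26374652e+02],
       [ 0.00000000e+00,  0.00000000e+00,  0.00000000e+00,
         1.00000000e+00]])}
{'intrinsics': array([[390.30669016,   0.        , 317.87350587],
       [  0.        , 390.30669016, 239.09709598],
       [  0.        ,   0.        ,   1.        ]]), 'hand_eye': array([[ 9.99999906e-01, -2.09982112e-04,  3.78534369e-04,
        -3.16720460e-01],
       [ 4.22767389e-04,  2.85893398e-01, -9.58261335e-01,
        -1.59292940e+02],
       [ 9.29972619e-05,  9.58261405e-01,  2.85893460e-01,
         7.33718259e+01],
       [ 0.00000000e+00,  0.00000000e+00,  0.00000000e+00,
         1.00000000e+00]])}
```

View pics/side0.png

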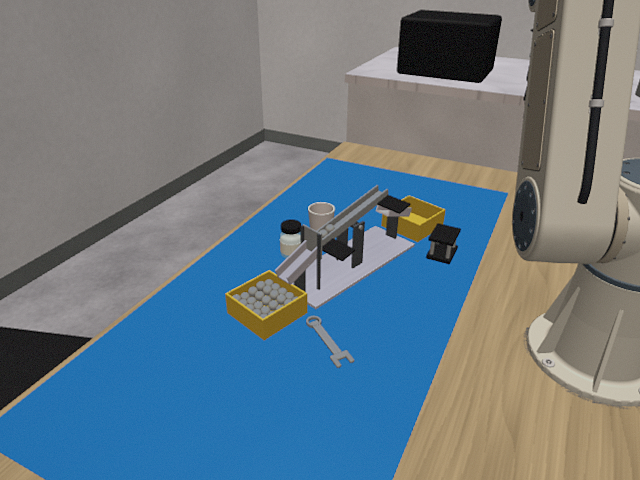

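View pics/top0.png

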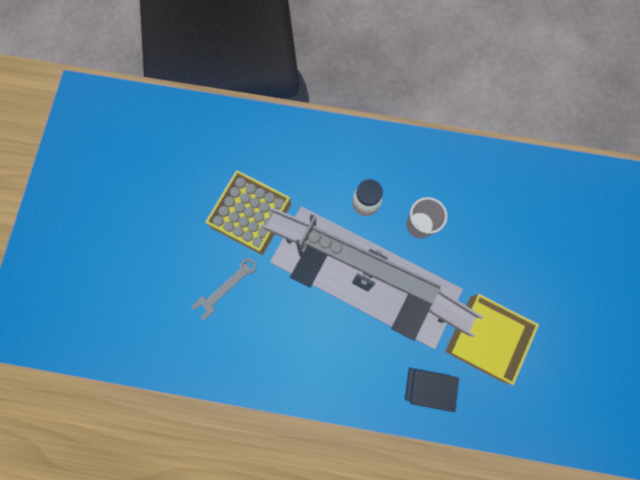

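```bash
cat > h.py <<'E'
import numpy as np,cv2
from rig import r,cams,order
def ray(n,u,v):
    i=cams.camera_info(n);K=i["intrinsics"];V=i["view"]
    d=np.linalg.inv(K)@np.array([u,v,1.]);d=np.array([d[0],-d[1],-d[2]])
    R=V[:3,:3];return -R.T@V[:3,3],R.T@d
def onz(n,u,v,z):
    c,d=ray(n,u,v);return c+d*(z-c[2])/d[2]
def proj(n,p):
    i=cams.camera_info(n);K=i["intrinsics"];V=i["view"]
    q=V[:3,:3]@np.asarray(p,float)+V[:3,3];q=K@np.array([q[0],-q[1],-q[2]]);return q[:2]/q[2]
E
python3 - <<'E'
from h import *
im=cv2.imread("pics/top0.png")
c=im[190:390,200:545]
cv2.imwrite("pics/topz.png",cv2.resize(c,None,fx=2.3,fy=2.3,interpolation=cv2.INTER_CUBIC))
im2=cv2.imread("pics/side0.png")
cv2.imwrite("pics/sidez.png",cv2.resize(im2[170:350,220:480],None,fx=3,fy=3,interpolation=cv2.INTER_CUBIC))
g=im.max(2)
m=(g<60).astype(np.uint8)
n,l,st,ce=cv2.connectedComponentsWithStats(m)
for k in range(1,n):
    if st[k,4]>100:
        ct=cv2.findContours((l==k).astype(np.uint8),0,2)[0][0]
        print(st[k],ce[k],cv2.minAreaRect(ct))
hsv=cv2.cvtColor(im,cv2.COLOR_BGR2HSV)
E
```

```text
[  140     0   160    98 11022] [219.94547269  36.99691526] ((219.5, 48.5), (97.0, 159.0), 90.0)
```

View pics/topz.png

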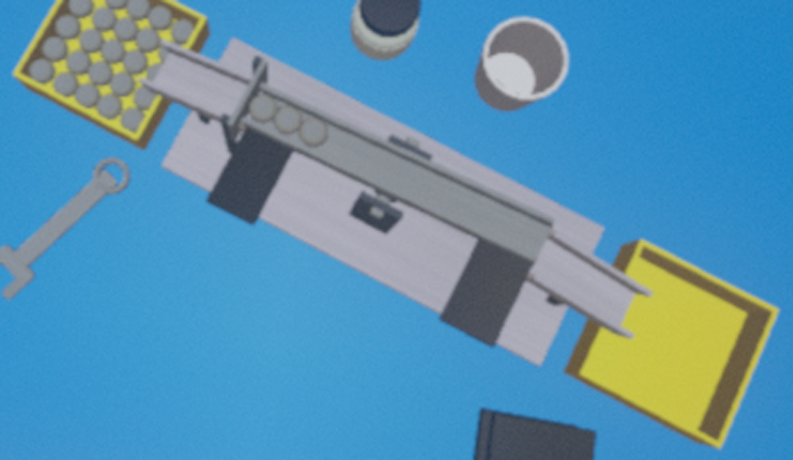

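View pics/sidez.png

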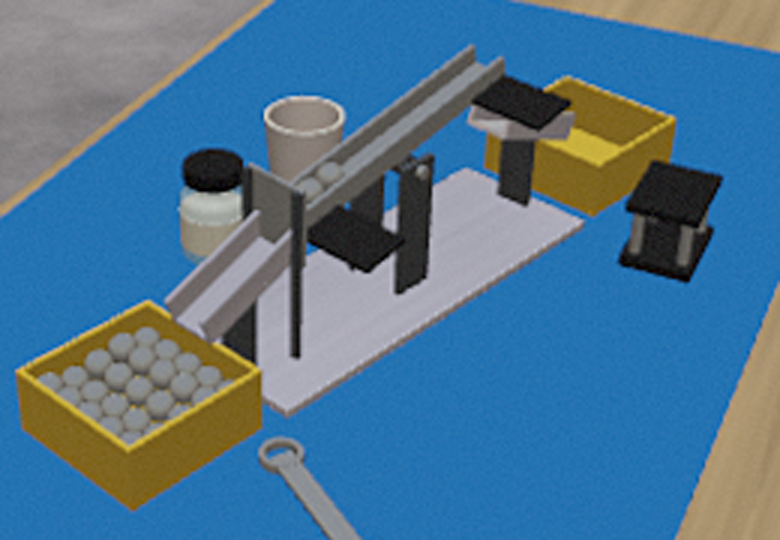

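Run:
```python
from h import *
im=cv2.imread("pics/top0.png")
g=im.max(2)
for t in (75,90,105):
  m=(g<t).astype(np.uint8);m[:185]=0
  n,l,st,ce=cv2.connectedComponentsWithStats(m)
  for k in range(1,n):
    if st[k,4]>150:
        ct=cv2.findContours((l==k).astype(np.uint8),0,2)[0][0]
        print(t,st[k],ce[k].round(1),cv2.boxPoints(cv2.minAreaRect(ct)).round(1).tolist())
S=np.array([200,190])
f=lambda x,y:np.array([x,y])/2.3+S
po=[onz("top",*f(*p),z) for p,z in (((440,320),146),((495,345),154),((482,238),146),((532,262),154))]
ps=[onz("top",*f(*p),z) for p,z in (((208,203),107),((255,223),115),((244,133),107),((292,153),115))]
for p in po+ps:print(p.round(1))
po=np.mean(po,0);ps=np.mean(ps,0);print(po,ps,np.linalg.norm(po-ps))
print("side",proj("side",po),proj("side",ps))
```

```text
90 [291 244  36  42 784] [308.1 264.7] [[282.79998779296875, 272.3999938964844], [298.6000061035156, 240.8000030517578], [326.20001220703125, 254.60000610351562], [310.3999938964844, 286.20001220703125]]
90 [393 295  37  38 647] [411.9 312.7] [[392.20001220703125, 327.6000061035156], [409.0, 294.0], [430.20001220703125, 304.6000061035156], [413.3999938964844, 338.20001220703125]]
90 [ 413  370   45   41 1177] [437.9 390.9] [[412.20001220703125, 403.29998779296875], [418.0, 370.0], [459.70001220703125, 377.29998779296875], [453.8999938964844, 410.5]]
105 [357 185  25  21 436] [369. 194.] [[357.0, 185.0], [381.0, 185.0], [381.0, 205.0], [357.0, 205.0]]
105 [291 220  37  67 922] [308.  262.4] [[280.0, 270.8999938964844], [309.70001220703125, 217.10000610351562], [339.0, 233.1999969482422], [309.29998779296875, 287.1000061035156]]
105 [353 276  21  15 153] [362.2 282.8] [[351.8999938964844, 282.3999938964844], [357.0, 273.6000061035156], [373.6000061035156, 283.0], [368.5, 291.8999938964844]]
105 [392 293  39  47 997] [411.2 316. ] [[391.20001220703125, 328.70001220703125], [408.20001220703125, 292.6000061035156], [431.5, 303.6000061035156], [414.5, 339.70001220703125]]
105 [ 405  369   53   43 1718] [431.6 389.4] [[402.8999938964844, 401.6000061035156], [409.20001220703125, 367.70001220703125], [460.20001220703125, 377.29998779296875], [453.79998779296875, 411.20001220703125]]
[ 443.1 -114.6  146. ]
[ 432.3 -153.8  154. ]
[ 505.8 -136.4  146. ]
[ 494.  -172.3  154. ]
[501.3  66.3 107. ]
[491.6  28.  115. ]
[559.5  48.9 107. ]
[549.    9.5 115. ]
[ 468.80860748 -144.29596809  150.        ] [525.33519948  38.17452189 111.        ] 194.96598502311699
side [392.88640788 201.66633772] [337.86160072 247.38966538]
```

```bash
python3 -m crank '[[0,0,0,-2.6,0,3.0,-1],[0,0,0,-2.6,0,3.0,-1],[0,0,0,-2.6,0,3.0,-1],[0,0,0,-2.6,0,3.0,-1],[0,0,0,-2.6,0,3.0,-1],[0,0,0,-2.6,0,3.0,-1],[0,0,0,-2.6,0,3.0,-1],[0,0,0,-2.6,0,3.0,-1],[0,0,0,-2.6,0,3.0,-1],[0,0,0,0,0,0,-1]]' 20
cat > d.py <<'E'
import sys
from h import *
from scipy.spatial.transform import Rotation as Ro
s=r.sense();t=np.array(list(map(float,sys.argv[1:4])))
R=Ro.from_euler('xyz',s["tcp_rot"]).as_matrix()
print("t",s["clock"],"pos",s["eef_pos"].round(1),"rot",s["tcp_rot"].round(3),"F",s["contact_force"].round(1),"op",round(s["opening"],2),r.nose_length)
print("need cm",(R.T@(t-s["eef_pos"])/10).round(2),"q",s["qpos"].round(2))
E
python3 d.py 461 -142 185
```

```text
clock: 0.93
eef_pos: [399.9, -248.1, 209.7]
tcp_rot: [-1.572, 0.004, -1.193]
contact_force: [-0.2, -0.6, -0.0]
opening: -0.0
t 0.9333 pos [ 399.9 -248.1  209.7] rot [-1.572  0.004 -1.193] F [-0.2 -0.6 -0. ] op -0.0 11.0
need cm [-7.61  2.5   9.59] q [-0.56  0.12  1.95  0.    1.07  0.63]
```

```bash
python3 -m crank '[[0,0,0,-2,0,2.5,-1],[0,0,0,-2,0,2.5,-1],[0,0,0,-2,0,2.5,-1],[0,0,0,-1.2,0.5,1.6,-1],[0,0,0,-0.4,0.5,0.5,-1],[0,0,0,0,0.5,0,-1],[0,0,0,0,0.5,0,-1],[0,0,0,0,0.5,0,-1],[0,0,0,0,0,0,-1],[0,0,0,0,0,0,-1]]'
python3 - <<'E'
from h import *
a=cams.grab_frame("side");b=cams.grab_frame("top")
cv2.imwrite("pics/s1.png",cv2.resize(a[130:350,260:480],None,fx=2.7,fy=2.7))
cv2.imwrite("pics/t1.png",b)
E
python3 d.py 461 -142 185
```

```text
clock: 1.77
eef_pos: [461.0, -138.0, 181.6]
tcp_rot: [-1.575, 0.005, -1.19]
contact_force: [-0.0, -0.3, 1.0]
opening: 0.002
t 1.8667 pos [ 461.1 -137.9  181.8] rot [-1.575  0.004 -1.19 ] F [0.9 0.8 1.3] op -0.0 11.0
need cm [ 0.38 -0.32 -0.16] q [-0.29  0.17  1.96  0.    1.02  0.9 ]
```

View pics/s1.png

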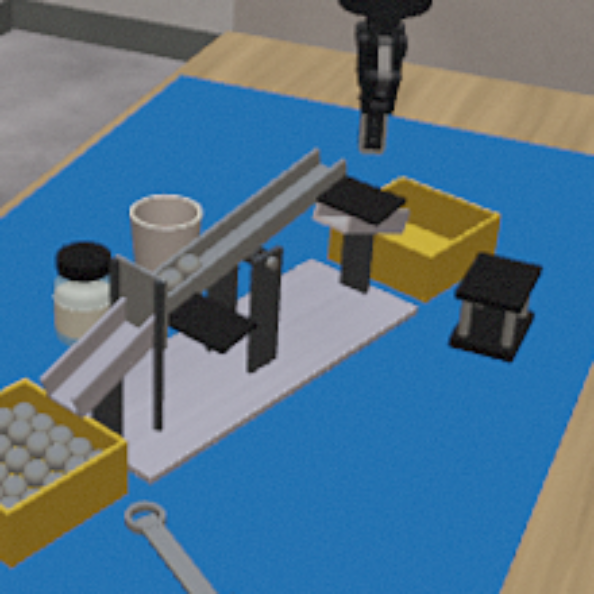

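View pics/t1.png

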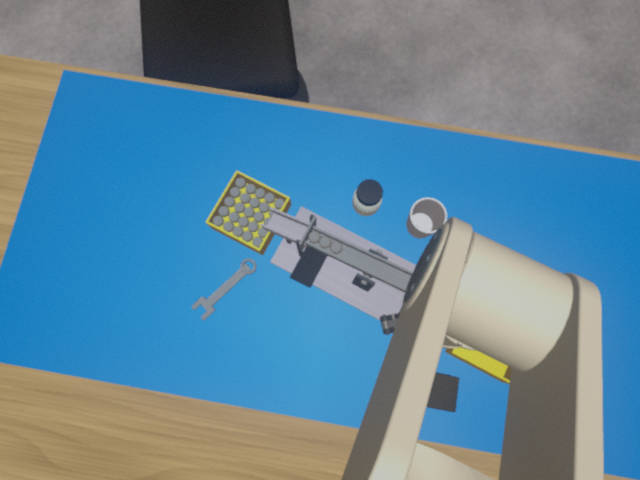

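```bash
python3 -m crank '[[0,0,0,0.3,0.5,-0.1,-1],[0,0,0,0,0.5,0,-1],[0,0,0,0,0.5,0,-1],[0,0,0,0,0.5,0,-1],[0,0,0,0,0.5,0,-1],[0,0,0,0,0.5,0,-1],[0,0,0,0,0.5,0,-1],[0,0,0,0,0.5,0,-1],[0,0,0,0,0.5,0,-1],[0,0,0,0,0.4,0,-1]]'
python3 - <<'E'
from h import *
a=cams.grab_frame("side")
cv2.imwrite("pics/s2.png",cv2.resize(a[130:350,260:480],None,fx=2.7,fy=2.7))
E
python3 d.py 461 -142 125
```

```text
clock: 2.7
eef_pos: [461.6, -142.8, 129.0]
tcp_rot: [-1.573, 0.002, -1.192]
contact_force: [-0.6, -1.0, 2.7]
opening: -0.002
t 2.75 pos [ 461.2 -142.6  128.3] rot [-1.574  0.003 -1.192] F [ 0.3 -0.1  1.3] op -0.0 11.0
need cm [-0.07  0.33  0.01] q [-0.3   0.24  2.01  0.    0.89  0.89]
```

View pics/s2.png

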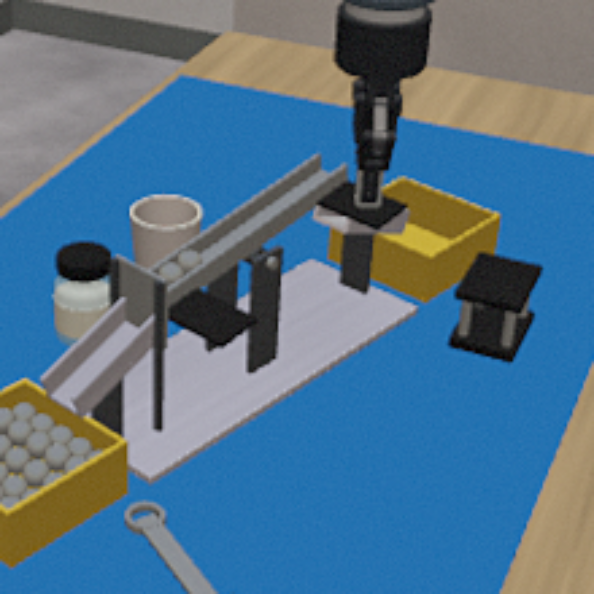

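Run:
```python
from h import *
for z in (117,140,150,157): print(z,((proj("side",[461.2,-142.6,z])-[260,130])*2.7).round(0))
print(((proj("side",[461,-138,171])-[260,130])*2.7).round(0))
a=cams.grab_frame("wrist");cv2.imwrite("pics/w2.png",a)
```

```text
117 [363. 230.]
140 [366. 206.]
150 [367. 196.]
157 [367. 189.]
[367. 176.]
```

View pics/w2.png

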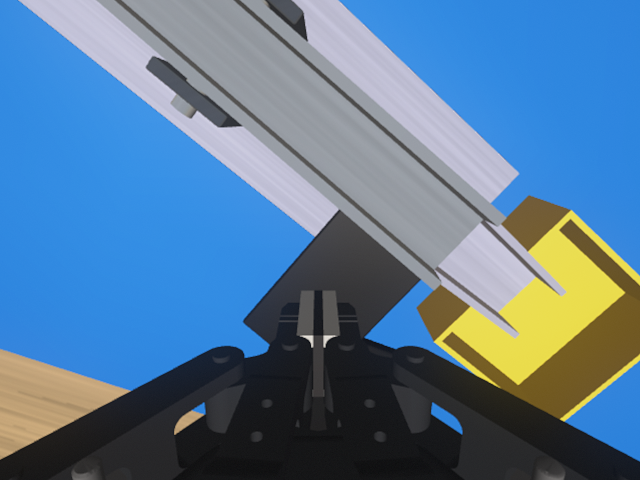

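Run:
```python
from h import *
i=cams.camera_info("wrist");K=i["intrinsics"];H=np.linalg.inv(i["hand_eye"])
for t in (-30,-13,0,11,20):
  for z in(-11,0,11):
    q=H@np.array([0,t,z,1]);q=K@np.array([q[0],-q[1],-q[2]]);print(t,z,(q[:2]/q[2]).round(0))
a=cv2.imread("pics/s1.png");b=cv2.imread("pics/s2.png")
cv2.imwrite("pics/cmp.png",np.hstack([cv2.resize(x[120:350,100:430],None,fx=1.2,fy=1.2) for x in(a,b)]))
```

```text
-30 -11 [319. 355.]
-30 0 [319. 329.]
-30 11 [319. 302.]
-13 -11 [319. 332.]
-13 0 [319. 308.]
-13 11 [319. 283.]
0 -11 [319. 317.]
0 0 [319. 295.]
0 11 [319. 272.]
11 -11 [319. 306.]
11 0 [319. 285.]
11 11 [319. 263.]
20 -11 [319. 298.]
20 0 [319. 278.]
20 11 [319. 257.]
```

View pics/cmp.png

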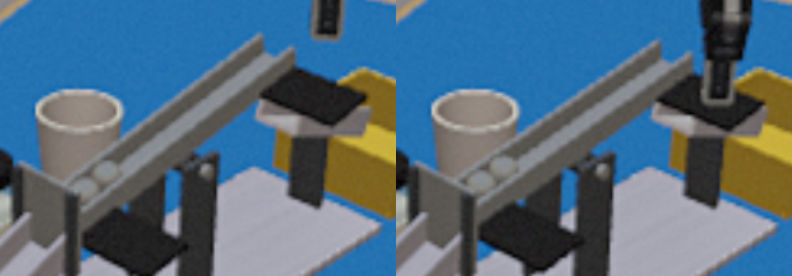

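```bash
python3 -m crank '[[0,0,0,0,0.5,0,-1],[0,0,0,0,0.5,0,-1],[0,0,0,0,0.5,0,-1],[0,0,0,0,0.5,0,-1],[0,0,0,0,0.5,0,-1],[0,0,0,0,0.2,0,-1],[0,0,0,0,0,0,-1],[0,0,0,0,0,0,-1],[0,0,0,0,0,0,-1],[0,0,0,0,0,0,-1]]'
python3 - <<'E'
from h import *
a=cams.grab_frame("side")
cv2.imwrite("pics/s3.png",cv2.resize(a[130:350,260:480],None,fx=2.7,fy=2.7))
E
python3 d.py 461 -142 99
```

```text
clock: 3.63
eef_pos: [462.0, -143.0, 99.3]
tcp_rot: [-1.573, 0.002, -1.192]
contact_force: [-0.8, -0.6, -0.2]
opening: 0.001
t 3.6833 pos [ 461.9 -142.9   99.3] rot [-1.573  0.002 -1.192] F [0.3 0.1 0.5] op 0.0 11.0
need cm [-0.12  0.03 -0.05] q [-0.3   0.29  2.03  0.    0.83  0.89]
```

View pics/s3.png

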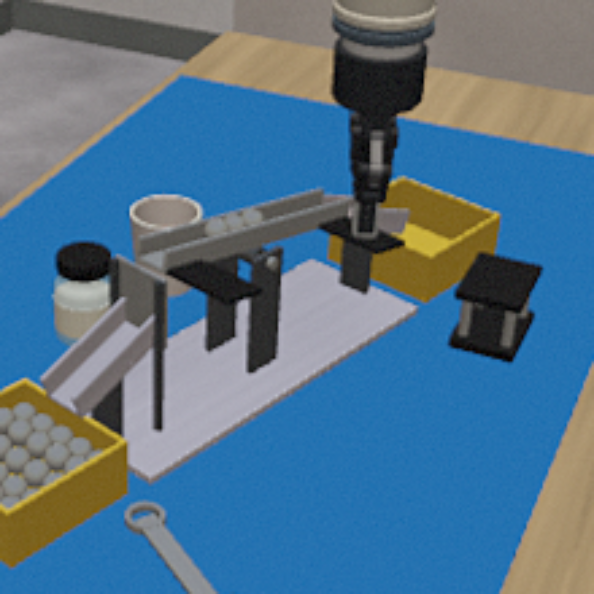

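The gate is over (its shut end has lifted to about pixel (150,250)). The three balls are rolling at (215–255, 220) in the trough, past the pivot. I'll hold here while they roll.

```bash
python3 -m crank '[[0,0,0,0,0,0,-1],[0,0,0,0,0,0,-1],[0,0,0,0,0,0,-1],[0,0,0,0,0,0,-1],[0,0,0,0,0,0,-1],[0,0,0,0,0,0,-1],[0,0,0,0,0,0,-1],[0,0,0,0,0,0,-1],[0,0,0,0,0,0,-1],[0,0,0,0,0,0,-1]]'
python3 - <<'E'
from h import *
a=cams.grab_frame("side")
cv2.imwrite("pics/s4.png",cv2.resize(a[130:350,260:480],None,fx=2.7,fy=2.7))
E
python3 d.py 461 -142 99
```

```text
clock: 4.52
eef_pos: [461.7, -142.5, 99.6]
tcp_rot: [-1.573, 0.003, -1.192]
contact_force: [0.5, 0.3, 0.6]
opening: -0.002
t 4.5667 pos [ 461.7 -142.5   99.6] rot [-1.573  0.003 -1.192] F [-0.3  0.4 -0.2] op 0.0 11.0
need cm [-0.08  0.06 -0.04] q [-0.3   0.29  2.03  0.    0.83  0.89]
```

View pics/s4.png

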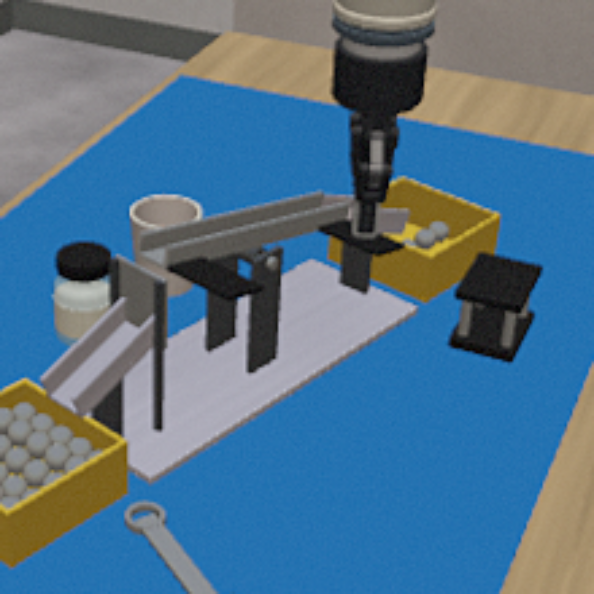

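```bash
python3 -m crank '[[0,0,0,0,-1,0,-1],[0,0,0,0,-2,0,-1],[0,0,0,0,-2,0,-1],[0,0,0,0,-2,0,-1],[0,0,0,-1,-1.3,0.8,-1],[0,0,0,-3,-0.5,2.3,-1],[0,0,0,-3,0,2.3,-1],[0,0,0,-3,0,2.3,-1],[0,0,0,-2,0,1.5,-1],[0,0,0,-1,0,0.5,-1]]'
python3 - <<'E'
from h import *
a=cams.grab_frame("side")
cv2.imwrite("pics/s5.png",cv2.resize(a[130:350,260:480],None,fx=2.7,fy=2.7))
a=cams.grab_frame("top");cv2.imwrite("pics/t5.png",a)
E
python3 d.py 511 33 172
```

```text
clock: 5.4
eef_pos: [506.4, 17.5, 199.9]
tcp_rot: [-1.568, 0.001, -1.199]
contact_force: [0.7, 0.0, 0.4]
opening: 0.002
t 5.5 pos [505.8  16.7 199.7] rot [-1.568e+00  1.000e-03 -1.198e+00] F [0.2 0.6 0.6] op 0.0 11.0
need cm [-1.32  2.77  1.07] q [0.03 0.18 1.9  0.   1.06 1.23]
```

View pics/s5.png

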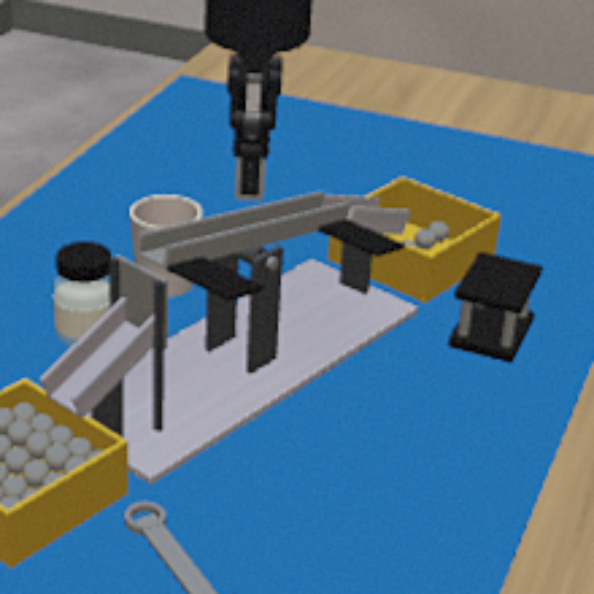

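View pics/t5.png

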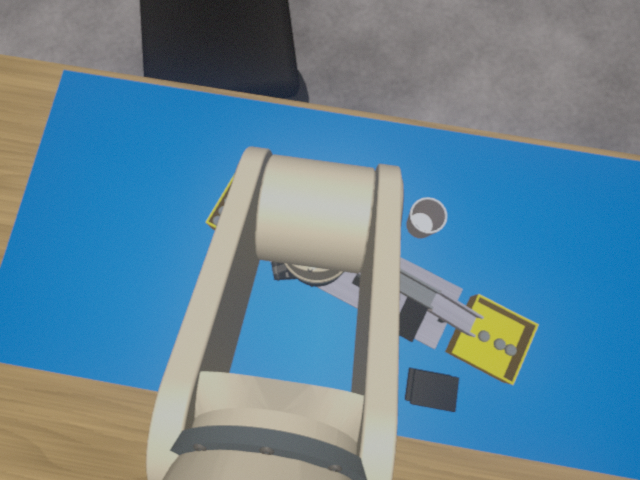

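Run:
```python
from h import *
print(onz("side",215/2.7+260,279/2.7+130,150), (proj("side",[523.8,33.3,150])-[260,130])*2.7)
for z in(150,): print((proj("side",[511,33,z])-[260,130])*2.7)
a=cams.grab_frame("wrist");cv2.imwrite("pics/w5.png",a)
```

```text
[520.14504154  43.0400447  150.        ] [215.88113654 272.19091888]
[231.08090321 275.81991459]
```

View pics/w5.png

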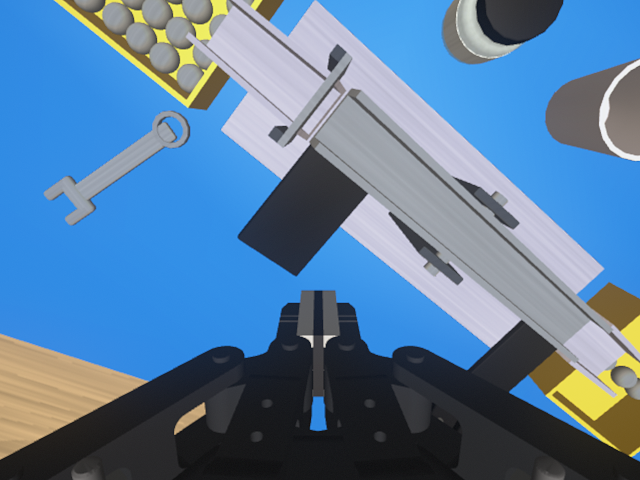

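```bash
python3 - <<'E'
from h import *
from scipy.spatial.transform import Rotation as Ro
s=r.sense();R=Ro.from_euler('xyz',s["tcp_rot"]).as_matrix()
i=cams.camera_info("wrist");K=i["intrinsics"];H=i["hand_eye"]
P=[]
for (u,v),z in zip(((312,146),(367,192),(297,275),(238,237)),(154,146,146,154)):
    d=np.linalg.inv(K)@[u,v,1.];d=R@H[:3,:3]@np.array([d[0],-d[1],-d[2]])
    c=R@H[:3,3]+s["eef_pos"];p=c+d*(z-c[2])/d[2];P.append(p);print(p.round(1))
print(np.mean(P,0),[np.linalg.norm(P[k]-P[k-1]).round(1) for k in range(4)])
E
python3 d.py 511 33 150
```

```text
[561.9  41.3 154. ]
[549.4   4.2 146. ]
[489.7  22.9 146. ]
[501.9  61.5 154. ]
[525.73448434  32.47920634 150.        ] [np.float64(63.2), np.float64(39.8), np.float64(62.6), np.float64(41.2)]
t 5.55 pos [505.4  15.5 199.3] rot [-1.569e+00  1.000e-03 -1.198e+00] F [-0.5 -0.5 -1.3] op 0.0 11.0
need cm [-1.42  4.94  1.16] q [0.03 0.18 1.9  0.   1.06 1.22]
```

```bash
python3 -m crank '[[0,0,0,-0.7,0,0.6,-1],[0,0,0,-0.7,0,0.6,-1],[0,0,0,0,1,0,-1],[0,0,0,0,1,0,-1],[0,0,0,0,1,0,-1],[0,0,0,0,1,0,-1],[0,0,0,0,0.8,0,-1],[0,0,0,0,0.5,0,-1],[0,0,0,0,0,0,-1],[0,0,0,0,0,0,-1]]'
python3 - <<'E'
from h import *
a=cams.grab_frame("side")
cv2.imwrite("pics/s6.png",cv2.resize(a[130:350,260:480],None,fx=2.7,fy=2.7))
E
python3 d.py 512 33 99
```

```text
clock: 6.38
eef_pos: [509.5, 30.0, 139.1]
tcp_rot: [-1.574, 0.001, -1.203]
contact_force: [-0.2, -0.6, -0.2]
opening: -0.002
t 6.4333 pos [509.5  30.  139.2] rot [-1.574e+00  1.000e-03 -1.203e+00] F [-0.5  0.  -0.7] op 0.0 11.0
need cm [-0.19  4.02  0.35] q [ 0.06  0.27  1.94 -0.    0.93  1.26]
```

View pics/s6.png

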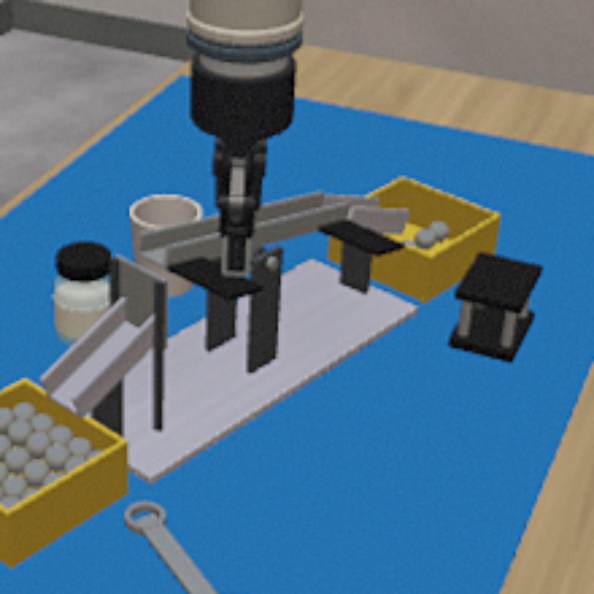

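```bash
python3 -m crank '[[0,0,0,-0.2,0,0.2,-1],[0,0,0,0,0.5,0,-1],[0,0,0,0,0.5,0,-1],[0,0,0,0,0.5,0,-1],[0,0,0,0,0.5,0,-1],[0,0,0,0,0.5,0,-1],[0,0,0,0,0.5,0,-1],[0,0,0,0,0.4,0,-1],[0,0,0,0,0.2,0,-1],[0,0,0,0,0,0,-1]]'
python3 - <<'E'
from h import *
a=cams.grab_frame("side")
cv2.imwrite("pics/s7.png",cv2.resize(a[130:350,260:480],None,fx=2.7,fy=2.7))
E
python3 d.py 512 33 99
```

```text
clock: 7.27
eef_pos: [511.9, 33.0, 100.6]
tcp_rot: [-1.571, 0.0, -1.203]
contact_force: [0.1, -0.3, -0.6]
opening: -0.002
t 7.3167 pos [512.   33.  100.8] rot [-1.571  0.    -1.203] F [-0.7 -0.6  0.1] op -0.0 11.0
need cm [0.   0.18 0.  ] q [0.06 0.33 1.97 0.   0.85 1.26]
```

View pics/s7.png

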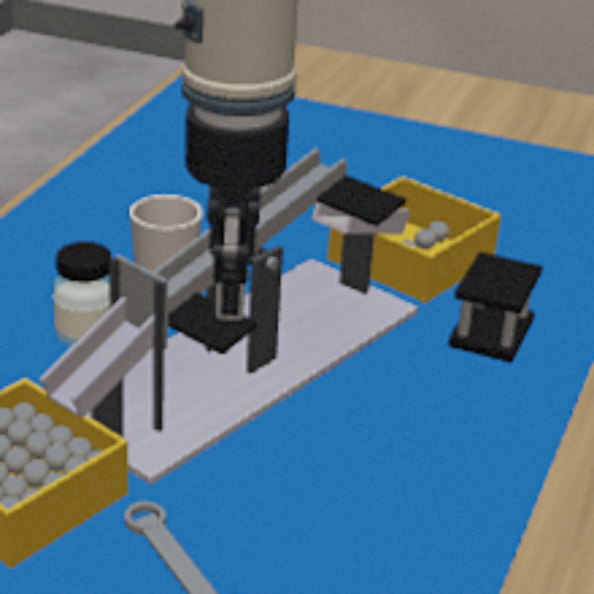

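```bash
python3 -m crank '[[0,0,0,0,-1,0,-1],[0,0,0,0,-2,0,-1],[0,0,0,0,-2,0,-1],[0,0,0,0,-2,0,-1],[0,0,0,0,-2,0,-1],[0,0,0,0,-1,-2,-1],[0,0,0,0,0,-3,-1],[0,0,0,0,0,-3,-1],[0,0,0,0,0,-2,-1],[0,0,0,0,0,0,-1]]'
python3 - <<'E'
from h import *
a=cams.grab_frame("side");b=cams.grab_frame("top");w=cams.grab_frame("wrist")
cv2.imwrite("pics/s8.png",cv2.resize(a[130:350,260:480],None,fx=2.7,fy=2.7))
cv2.imwrite("pics/t8.png",b);cv2.imwrite("pics/w8.png",w)
s0=cv2.imread("pics/side0.png")
d=cv2.absdiff(a,s0).max(2);d=(cv2.GaussianBlur(d,(5,5),0)>25)
n,l,st,c=cv2.connectedComponentsWithStats(d.astype(np.uint8))
print([x.tolist() for x in st[1:] if x[4]>8])
E
python3 d.py 512 33 99
```

```text
clock: 8.15
eef_pos: [417.8, -3.7, 214.1]
tcp_rot: [-1.564, -0.003, -1.202]
contact_force: [0.5, 0.5, 0.1]
opening: 0.002
[[377, 0, 141, 204, 8985], [511, 0, 129, 320, 26710], [409, 211, 18, 12, 134], [320, 224, 13, 14, 88]]
t 8.3 pos [421.9  -2.8 214.3] rot [-1.561 -0.003 -1.202] F [ 0.6 -0.9 -0.4] op 0.0 11.0
need cm [-0.13 11.62  9.59] q [-0.01  0.02  2.05  0.    1.06  1.19]
```

View pics/s8.png

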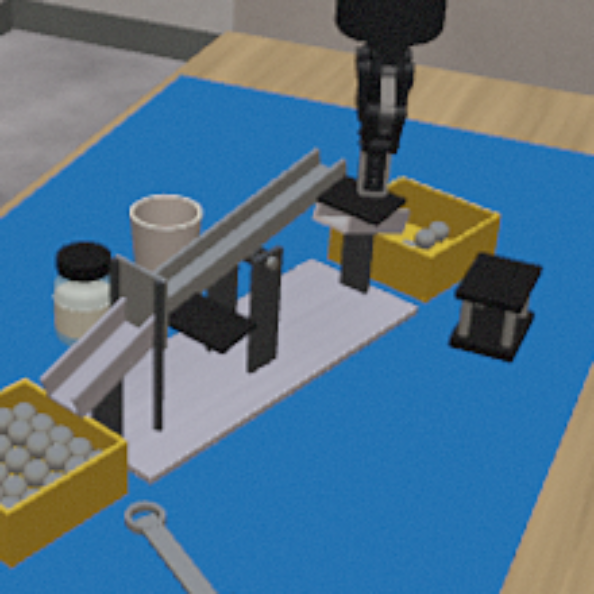

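View pics/t8.png

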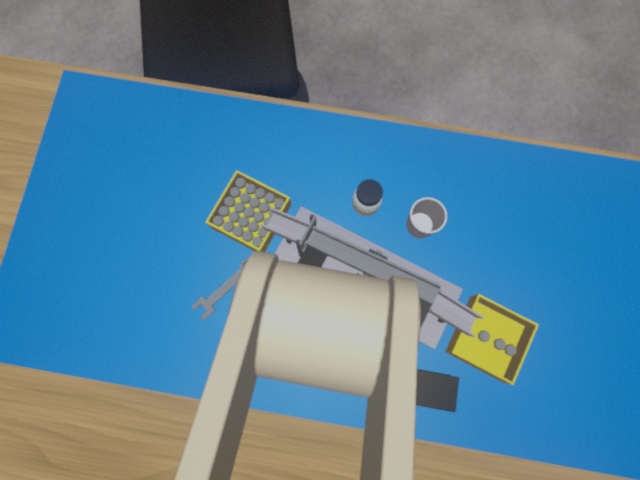

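Run:
```python
from rig import order
print(order.sign_off())
```

```text
the job is handed in; nothing more can be done
None
```

The job is done and handed in at about 8.3 s of the 38 s allowed. With the gripper shut, I pushed `pad_open` down and the gate rocked over. I held it there while the balls rolled down the chute, then pushed `pad_shut` until the gate was back on its first stop. After that I lifted clear and backed away towards the robot.

**Last checks:**
- **Balls:** the top view shows all three in the yellow bin, at about pixels (484,336), (500,344) and (511,350). The side view shows only two of them, as the bin wall or chute seems to hide the third.
- **Gate and bystanders:** compared with the first side picture, only the arm and the balls had changed. The gate is back where it started, and the jar, cup, wrench and fixture have not visibly moved.
- **Forces:** contact readings stayed under about 3 N at every check, and I saw no contact with the balls.

**Disagreement:** the side and wrist pictures put the shut fingertips about 14 mm behind the TCP, but `r.nose_length` says they are 11 mm ahead of it. My first push therefore stopped short, with the gate only slightly moved. I set the push depth from the pictures instead and finished that push without backing off.

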